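# Drop the flip stop and seat the batten for sawing

## Task

The length stop on the saw board's fence is flipped up out of the way: tip its arm over the snap point so that it springs down in front of the fence. Then bring the batten flat against the fence and slide it along on the bed until its end is pressed gently but firmly against the stop's brass button, hold it there for a moment, and let go with the batten flush and home. The stop is held on its track by friction alone, so do not push it off its setting, and leave the other tools where they lie.

Things in the scene. Friction and masses are not known exactly. Their poses are not given: they have to be found in the camera images.
- saw_board: Plywood saw board screwed to the bench: bed 170 mm (x) by 360 mm (y), 18 mm thick; origin at the centre of its underside, z up. A straight wooden fence 36 mm thick stands along its far edge, its front face (looking to -x) in the plane x = +45 mm, its top 50 mm above the bench, 32 mm above the bed. A thin saw kerf crosses at y = -30 mm.
- stop_carriage: Grey carriage of the flip stop on the fence's track, 34 mm wide (y). Origin on the track top (z = 50 mm), in the plane of the fence face, mid-width; axes as the board's. Friction alone holds it: a push along y over about 14 N shifts it. The brass button (14 mm across) on the arm's -y side is screwed out to a setting that is not measured: its face is 20 to 42 mm to -y of this origin. Feel for it.
- stop_hinge (a point): Point on the hinge axis of the stop arm, mid-width, between the carriage's lugs, 86 mm above the bench; the axis runs along the board's y. The arm is an aluminium bar 13 mm thick, 22 mm wide (y), reaching 60 mm from this axis, its end red. The arm's brass button sits 36 mm from the axis, so 32 mm above the bed and 10 mm before the fence face when the arm is down.
- stop_arm (a joint): Stop arm angle: 0 = up, on its back stop, leaning 15 degrees back (+x) from vertical; grows as the arm tips over the top towards -x: 0.26 upright, 1.83 level towards the robot, 3.40 hanging down on its lower stop. An over-centre spring holds it at either stop; snap point about 1.35. Until there it resists with up to 0.4 N m (8 N at 50 mm); beyond, it springs down by itself.
- batten: Loose dark wooden batten, 37 mm thick (its x), 160 mm long (its y), 70 mm high, 0.14 to 0.3 kg, standing on edge on the bed; origin at the centre of its underside, z up. It starts up to 0.2 rad askew, clear of the fence, to the right (-y) of the stop. Its +y end goes to the stop button. Slid along, it drags with up to about 5 N, more if it is pressed down.
- mallet: bystander: beech mallet lying on the bench, left of the board
- bit_box: bystander: closed wooden box, 123 x 180 x 62 mm, to the right of the board
- spirit_level: bystander: wooden spirit level, 257 mm long and 49 mm high, standing behind and to the left of the board
- folding_rule: bystander: yellow folded rule lying flat at the front left
- pencil: bystander: red carpenter's pencil lying on the bench, left of the board
- offcut: bystander: slim offcut of moulding lying to the left

How it is judged:
By the outcome, as a careful person would: the job done as asked, in the order asked, and still so for the second after the job is handed in, with the robot touching nothing.
It also fails if it takes over 62 s, if anything falls off the work surface, if the arm or the gripper's body presses on something with over 40 N, if the wrist force passes 120 N, or if a joint passes its speed limit or range.

## Robot

A 6-joint arm with a two-finger parallel gripper is mounted at the origin on a cart in front of the work surface, level with it; the furniture and walls round the work are solid. World frame = base frame: x ahead of the robot, y to its left, z up, the work surface at z = 0. Lengths are in m, angles in degrees, forces in N, time in s.
With the tool pointing down it reaches from about 0.25 to 0.725 m from the base axis. Payload 9.7 kg.
Tool frame: the origin (TCP) lies midway between the tips of the shut fingers; the grasp point (between the pads) lies 19 mm behind it; z points along the fingers, y is the line along which they close (so a half turn about z gives the same grasp; the last joint's range is limited). The gripper opens to 85 mm and grips with 20 to 120 N. Pads are 22 mm wide; open, the fingers measure 114 mm over their backs; the gripper's body (76 mm by 85 mm) begins 54 mm behind the grasp point. The pads swing forward as they close: fully open they stand 13 mm farther back than shut.
Start: joints at [-64.057, 4.979, 10.078, 95.1, 0, 90], TCP at [0.241, -0.495, 0.231] pointing down, gripper open.
Joint ranges: [-179.16, 179.16], [-48.56, 103.87], [-65.8, 70.77], [-126.05, 130.52], [-82.76, 87.17], [-180, 180]. Speed limits (degrees/s): [127.2, 127.2, 147.25, 180, 180, 180].

## Interface

Orientations are given as [roll, pitch, yaw] about the fixed x, y, z axes, in that order (R = Rz(yaw) Ry(pitch) Rx(roll)).
In Python, from workcell import * gives the robot as it stands.
- The arm moves only by the tool servo_tool, never from a script. Its argument "moves" is a list of rows, each a list of 4 numbers: the shift along the world's x, y, z in shares of 1 m (1.0 is 1 m), then the turn about the world's z in fractions of the full range, 1 being 90 degrees. A call has 1 to 20 rows; each row is the pose to reach, as a shift and turn from the pose commanded when the call began; what a row does not reach only later rows make up. A row lasts 1/12 s, in which the tool goes at most 41.7 mm and 7.16 degrees, less where a joint would pass 70% of its speed; a pose out of reach is approached as far as the arm can. A shift or turn number past 1, either way, is cut back to 1. A call with a gripper value outside its range is refused whole. "claw" is the closure, from 0 (fully open) to 1 (shut), set as the call begins (left out, the last holds). The fingers move at their own pace and stop on an object; "force" is the grip in N (left out, the last holds). Time passes only in rows, so rows that repeat a pose let the fingers close. It gives the time, the measured TCP pose, the force, the opening and the grip force at its end, in the units of the state.
- get_obs(): the state, without advancing time (a new reading comes with each control period).
- camera(name): name is "side" or "top"; returns the picture (420x560x3 uint8, red, green, blue); there is no depth.
- get_calibration(name): a dict with "fx", "fy", "cx", "cy" (pixels), "k1" (the pictures are not rectified: a ray, as slopes to the right and down, at radius r is drawn at 1 + k1 r^2 times it, then the intrinsics apply), "rvec" (rotation vector, rad) and "tvec" (3), from world to camera coordinates, as OpenCV has them. Camera axes: x right, y down, z forward; pixel columns grow to the right and rows downward; lengths in m; the calibration is good to about 2 mm. A picture is of the moment at which its call begins. get_calibration takes no time and is no camera call.
- job_done(): hands the job in; it is judged then, once.
The state is a dict: "time": time; "q": joint angles; "qd": joint speeds; "joint_efforts": joint torques, N m; "ee_pos": TCP position; "tcp_rot": TCP orientation; "wrist_force": force on the tool from outside, world axes, zero at the start; "torque": the same for the moment, N m; "opening": finger opening in m; "grasp_force": force on a finger pad.
Only numpy, scipy, OpenCV 4.12 (cv2) and the standard library are available. Lean on these libraries where they do the work, as an engineer would, in place of code of your own. Each camera call takes 0.05 s, during which the arm holds its last target. There are 200 camera calls.

## Working session

There is one attempt and no reset: what is moved stays moved. The work goes in short steps, Python scripts to look and compute and a tool call to move; the robot and the scene stay as the last step left them, time stands still between calls to the robot, and variables do not carry over. Pictures are saved under pics/ and viewed, at most 10 in all, crops included, and the job is handed in when it is done.

Besides the shell and the picture viewer there is one more tool, called by a JSON object that holds its "api" and its "payload". servo_tool: Moves the arm, as the interface text tells. Its arguments: {"type":"object","properties":{"moves":{"type":"array","items":{"type":"array","items":{"type":"number"}}},"claw":{"type":"number"},"force":{"type":"number"}},"required":["moves"]}

```bash
mkdir -p pics; ls; python3 - <<'E'
from workcell import *
import cv2
for n in("side","top"):
    cv2.imwrite(f"pics/{n}0.png",cv2.resize(camera(n)[:,:,::-1],(800,600),interpolation=cv2.INTER_CUBIC))
    print(n,get_calibration(n))
o=get_obs();print(o)
E
```

```text
pics
side {'fx': 396.5809487897796, 'fy': 396.5809487897796, 'cx': 278.2147980151405, 'cy': 206.161718388563, 'k1': 0.010377781681048203, 'rvec': array([ 0.06303147,  2.71271965, -1.57533737]), 'tvec': array([ 0.50031972, -0.02054652,  1.24195331])}
top {'fx': 427.3893915749701, 'fy': 427.3893915749701, 'cx': 278.9708197872712, 'cy': 215.58973014013648, 'k1': -0.0263707385612109, 'rvec': array([ 2.16002255, -2.12043567,  0.12972805]), 'tvec': array([0.17748439, 0.51046337, 1.2181327 ])}
{'time': 0.1, 'q': array([-6.40555490e+01,  5.01038832e+00,  1.00374584e+01,  9.50979357e+01,
        1.21542483e-04,  8.99995011e+01]), 'qd': array([-0.02178651, -0.17995659,  0.18775201,  0.00125494,  0.11289957,
        0.11784129]), 'joint_efforts': array([ 4.35901638e-04, -5.21561873e+01,  4.65652299e+01,  1.60519121e-02,
        5.23144355e-07, -7.94274001e-06]), 'ee_pos': array([ 0.24053784, -0.49439023,  0.23061679]), 'tcp_rot': array([-1.79929134e+02, -1.22159421e-04,  2.59449497e+01]), 'wrist_force': array([-0.36875439,  0.14137432,  0.15718627]), 'torque': array([-0.00078082,  0.01291134,  0.01551947]), 'grasp_force': 0.0, 'opening': 0.08555391706195922}
```

View pics/side0.png

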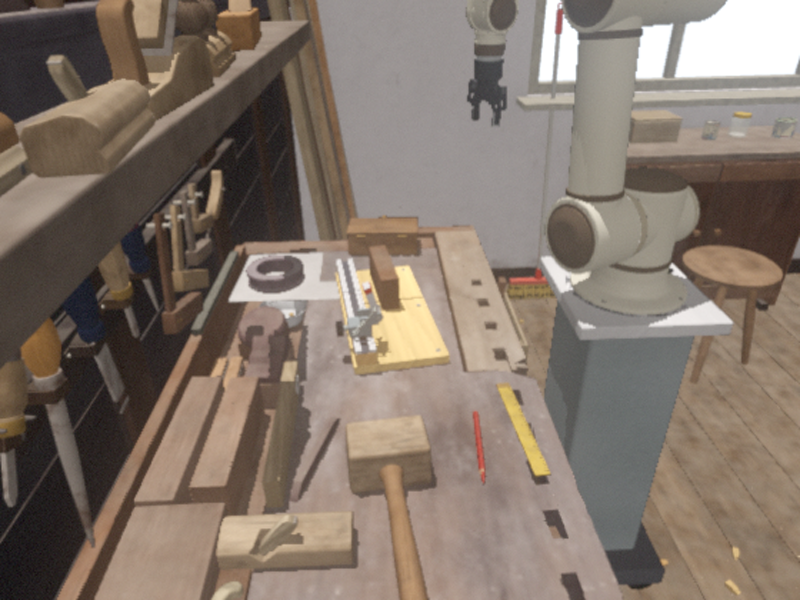

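View pics/top0.png

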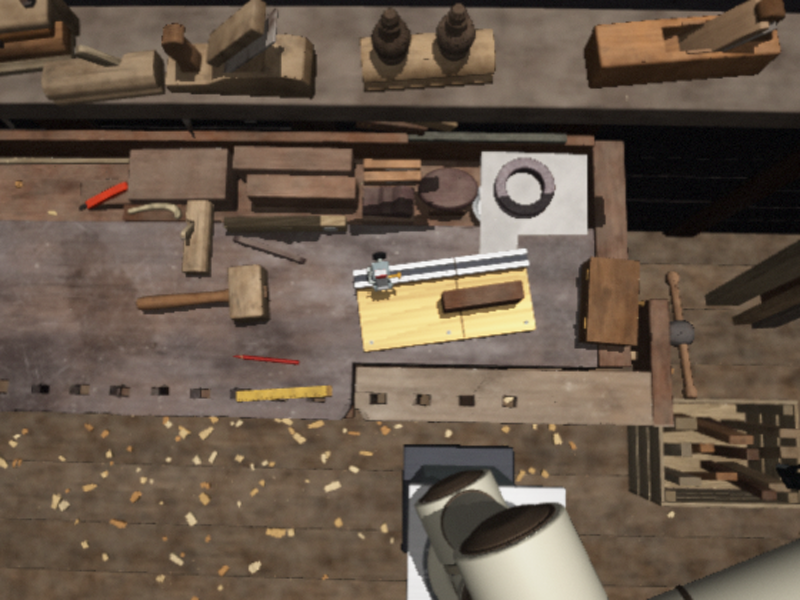

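The top view (800x600) shows the board spanning about (355,250)–(535,350). The stop is at (380,272) and the batten runs from (443,300) to (522,292). The side view shows the stop at about (360,330). I'll zoom in on both.

```bash
cat > h.py <<'E'
import numpy as np, cv2
from workcell import *
def cal(n):
    c=get_calibration(n); R=cv2.Rodrigues(c["rvec"])[0]; return c,R,np.array(c["tvec"]).ravel()
def proj(n,P):
    c,R,t=cal(n); p=(R@np.atleast_2d(P).T).T+t; s=p[:,:2]/p[:,2:]; r2=(s**2).sum(1,keepdims=True)
    return s*(1+c["k1"]*r2)*[c["fx"],c["fy"]]+[c["cx"],c["cy"]]
def ray(n,uv):
    c,R,t=cal(n); d=(np.array(uv,float)-[c["cx"],c["cy"]])/[c["fx"],c["fy"]]; s=d.copy()
    for _ in range(8): s=d/(1+c["k1"]*(s@s))
    return -R.T@t, R.T@np.array([*s,1])
def atz(n,uv,z):
    o,d=ray(n,uv); return o+d*(z-o[2])/d[2]
def tri(uvs,uvt):
    A=[];b=[]
    for n,uv in(("side",uvs),("top",uvt)):
        o,d=ray(n,uv); d/=np.linalg.norm(d); M=np.eye(3)-np.outer(d,d); A.append(M); b.append(M@o)
    A=np.vstack(A);b=np.hstack(b); return np.linalg.lstsq(A,b,rcond=None)[0]
def crop(n,x,y,w,h,s,f):
    im=np.mean([camera(n).astype(float) for _ in range(2)],0).astype(np.uint8)
    cv2.imwrite(f,cv2.resize(im[y:y+h,x:x+w,::-1],None,fx=s,fy=s,interpolation=cv2.INTER_CUBIC))
E
python3 -c "
from h import *
crop('top',240,165,145,90,5.5,'pics/t1.png'); crop('side',226,160,96,105,5.7,'pics/s1.png')"
```

```text
(no output)
```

View pics/t1.png

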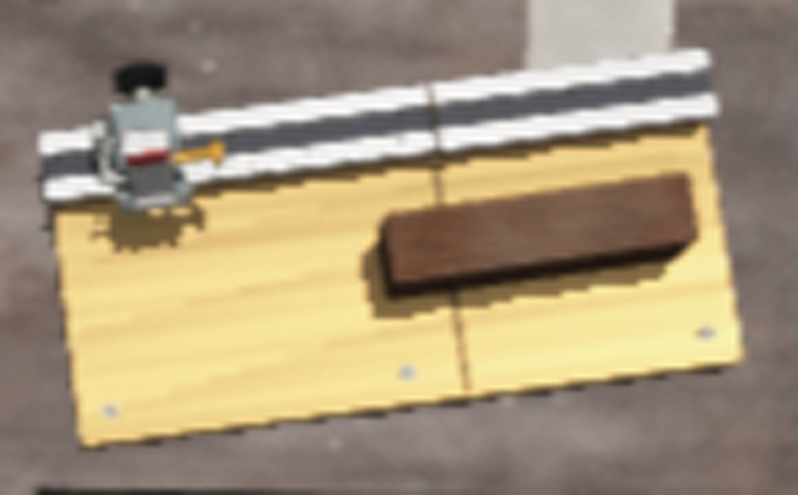

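View pics/s1.png

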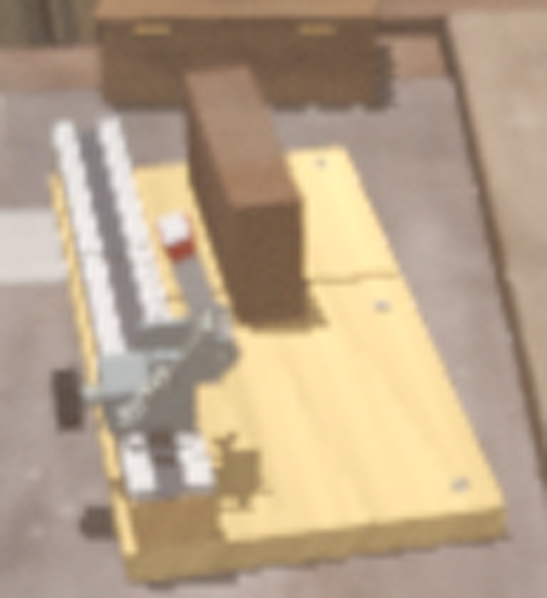

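The top crop shows the bed front corners at (82,445) and (742,362), and the fence top ends at (40,132)/(47,195) and (708,50)/(718,108). The batten's top corners are (383,215), (690,172), (697,238) and (390,290), the red tip is at (147,153), and the button face is at about (222,152). In the side crop, the batten's top corners are (187,75), (245,68), (237,203) and (303,198), and the red tip is at (180,245).

```bash
cat > fit.py <<'E'
from h import *
from scipy.optimize import least_squares
T=lambda u,v:((u+.5)/5.5-.5+240,(v+.5)/5.5-.5+165)
S=lambda u,v:((u+.5)/5.7-.5+226,(v+.5)/5.7-.5+160)
def fit(obj,obs,x0,freez=False):
    def W(p,P):
        c,s=np.cos(p[2]),np.sin(p[2]); return np.array([p[0]+c*P[0]-s*P[1],p[1]+s*P[0]+c*P[1],P[2]+p[3]])
    f=lambda p:np.concatenate([(proj(n,W(p,P))-uv).ravel() for n,uv,P in obs])
    r=least_squares(f,x0,loss='soft_l1'); print(obj,r.x.round(4),'res',r.fun.reshape(-1,2).round(1).tolist()); return r.x
b=.001
B=fit('board',[('top',T(82,445),(-.085,.18,.018)),('top',T(742,362),(-.085,-.18,.018)),('top',T(40,132),(.081,.18,.05)),('top',T(47,197),(.045,.18,.05)),
 ('top',T(708,50),(.081,-.18,.05)),('top',T(718,110),(.045,-.18,.05)),('side',S(503,505),(-.085,.18,.018)),('side',S(345,148),(-.085,-.18,.018)),
 ('side',S(215,486),(.045,.18,.05)),('side',S(128,497),(.081,.18,.05)),('side',S(120,120),(.045,-.18,.05)),('side',S(55,122),(.081,-.18,.05))],[.47,-.05,.1,0])
A=fit('batten',[('top',T(383,215),(.0185,.08,.07)),('top',T(690,172),(.0185,-.08,.07)),('top',T(697,238),(-.0185,-.08,.07)),('top',T(390,290),(-.0185,.08,.07)),
 ('side',S(187,75),(.0185,-.08,.07)),('side',S(245,68),(-.0185,-.08,.07)),('side',S(237,203),(.0185,.08,.07)),('side',S(303,198),(-.0185,.08,.07))],[.47,-.1,.1,.018])
c,s=np.cos(B[2]),np.sin(B[2])
def toB(P): d=np.array(P)-[B[0],B[1],0]; return np.array([c*d[0]+s*d[1],-s*d[0]+c*d[1],d[2]])
toW=lambda P:np.array([B[0]+c*P[0]-s*P[1],B[1]+s*P[0]+c*P[1],P[2]])
if __name__=="__main__":
    r=tri(S(180,245),T(147,153)); print('red',r,'board',toB(r))
    print('button z.121',toB(atz('top',T(222,152),.121)),'arm -y side',toB(atz('top',T(172,156),.121)))
    print('carriage edges',toB(atz('top',T(108,110),.07)),toB(atz('top',T(173,103),.07)),toB(atz('top',T(113,205),.08)),toB(atz('top',T(190,195),.08)))
    print('batten in board',toB([A[0],A[1],A[3]]),A[2]-B[2])
E
python3 fit.py
```

```text
board [ 0.5292  0.0929  0.1439 -0.0016] res [[-0.3, 0.0], [0.2, -0.1], [0.0, 0.2], [0.1, 0.3], [-0.1, -0.2], [-0.1, 0.8], [0.4, 0.5], [-0.0, 0.1], [-0.6, -0.5], [-0.1, -0.7], [-0.4, -0.0], [-0.2, 0.7]]
batten [0.53   0.0202 0.1668 0.0172] res [[-0.4, 0.2], [-0.4, -0.3], [0.6, 0.5], [0.4, -0.6], [-0.8, -0.5], [0.7, -0.4], [-0.5, 0.8], [1.0, 0.2]]
red [0.55760356 0.22077434 0.13323687] board [0.04644057 0.12247929 0.13323687]
button z.121 [0.04401586 0.08545098 0.121     ] arm -y side [0.04518213 0.11060703 0.121     ]
carriage edges [0.0840221  0.14164819 0.07      ] [0.08338488 0.10726968 0.07      ] [0.03154619 0.1445982  0.08      ] [0.03170002 0.10433715 0.08      ]
batten in board [-0.00961874 -0.07204645  0.01716692] 0.022893329449098387
```

Units first: shifts go in shares of 1 m and turns go in shares of 90 degrees. So 72.1 cm is 0.721, 71 cm is 0.71, -0.309 rad is -0.1967.

{"api": "servo_tool", "payload": {"moves": [[0.025,0.05,0,-0.0191],[0.06,0.123,0,-0.0382],[0.095,0.195,0,-0.0573],[0.13,0.268,0,-0.0764],[0.165,0.34,0,-0.0955],[0.2,0.412,0,-0.1146],[0.235,0.484,0,-0.1337],[0.27,0.556,0,-0.1528],[0.305,0.628,0,-0.1719],[0.33,0.68,0,-0.191],[0.345,0.71,0,-0.1967],[0.35,0.721,0,-0.1967],[0.35,0.721,0,-0.1967],[0.35,0.721,0,-0.1967]], "claw": 1}}

```text
time: 1.47
ee_pos: [0.4958, 0.0324, 0.2314]
tcp_rot: [180.0, -0.0, 8.3]
wrist_force: [0.6, -0.1, -0.2]
opening: -0.0002
grasp_force: 0.0
```

Converted, 19.4 cm is 0.194, 9.5 cm is 0.095.

{"api": "servo_tool", "payload": {"moves": [[0.015,0.031,0,0],[0.03,0.062,0,0],[0.045,0.093,0,0],[0.06,0.124,0,0],[0.075,0.155,0,0],[0.087,0.18,0,0],[0.095,0.194,0,0],[0.095,0.194,0,0],[0.095,0.194,0,0],[0.095,0.194,0,0]]}}

```text
time: 2.3
ee_pos: [0.6063, 0.1407, 0.231]
tcp_rot: [-178.3, 0.1, 12.3]
wrist_force: [0.2, -0.5, -0.3]
opening: -0.0002
grasp_force: 0.0
```

```bash
python3 - <<'E' | tail -3
from fit import *
e=get_obs()['ee_pos']; print(e, toB(e))
print('shelf edge z.3/.5',atz('top',(400*.7,105*.7),.3),atz('top',(400*.7,105*.7),.5))
E
```

```text
batten [0.53   0.0202 0.1668 0.0172] res [[-0.4, 0.2], [-0.4, -0.3], [0.6, 0.5], [0.4, -0.6], [-0.8, -0.5], [0.7, -0.4], [-0.5, 0.8], [1.0, 0.2]]
[0.60632523 0.14069541 0.23102604] [0.08317836 0.03624256 0.23102604]
shelf edge z.3/.5 [0.81997381 0.18600147 0.3       ] [0.7205232  0.18108819 0.5       ]
```

{"api": "servo_tool", "payload": {"moves": [[0,0,0,0],[0,0,0,0],[0,0,0,0]]}}

```text
time: 2.55
ee_pos: [0.6058, 0.1404, 0.2316]
tcp_rot: [-178.3, 0.0, 12.3]
wrist_force: [-0.2, 0.2, -0.7]
opening: 0.0
grasp_force: 0.0
```

```bash
python3 - <<'E'
from workcell import *
print(get_obs()['q'].round(2))
E
```

```text
[ 12.25  15.32  21.94  96.66   1.74 179.94]
```

Converted, 8.7 cm is 0.087, -1.1 cm is -0.011, 1.5 rad is 0.9549.

{"api": "servo_tool", "payload": {"moves": [[0,0,0,0.0764],[0,0.01,0,0.1528],[0,0.02,0,0.2292],[-0.002,0.03,0,0.3056],[-0.004,0.04,0,0.382],[-0.005,0.05,0,0.4584],[-0.006,0.06,0,0.5348],[-0.007,0.07,0,0.6112],[-0.008,0.08,0,0.6875],[-0.011,0.087,0,0.7639],[-0.011,0.087,0,0.8403],[-0.011,0.087,0,0.9167],[-0.011,0.087,0,0.9549],[-0.011,0.087,0,0.9549]]}}

```text
time: 3.72
ee_pos: [0.5949, 0.2275, 0.2316]
tcp_rot: [-178.3, 0.1, 98.4]
wrist_force: [-0.2, -0.5, 0.2]
opening: 0.0002
grasp_force: 0.0
```

```bash
cat > st.py <<'E'
from h import *
B=np.array([ 0.5292,0.0929,0.1439]); c,s=np.cos(B[2]),np.sin(B[2])
def toB(P): d=np.array(P)-[B[0],B[1],0]; return np.array([c*d[0]+s*d[1],-s*d[0]+c*d[1],d[2]])
toW=lambda P:np.array([B[0]+c*P[0]-s*P[1],B[1]+s*P[0]+c*P[1],P[2]])
def wb(d): return np.array([c*d[0]-s*d[1],s*d[0]+c*d[1],d[2]])
def fb(f): return np.array([c*f[0]+s*f[1],-s*f[0]+c*f[1],f[2]])
E
python3 - <<'E'
from st import *
o=get_obs(); print(toB(o['ee_pos']).round(4),o['tcp_rot'],o['q'].round(1),fb(o['wrist_force']).round(2))
# push path in board frame: finger centre x, tip z
h=np.array([.035,.086])
for ph in (-15,0,15,30,45,62,75,85):
    p=np.radians(ph); k=h+.048*np.array([-np.sin(p),np.cos(p)])+.0065*np.array([np.cos(p),np.sin(p)])
    print(ph,'corner',k.round(4))
E
```

```text
[0.0843 0.1238 0.2316] [-1.78273637e+02  5.86444376e-02  9.84153365e+01] [ 20.8  19.5  27.1  99.3   0.3 102.4] [-0.28 -0.45  0.16]
-15 corner [0.0537 0.1307]
0 corner [0.0415 0.134 ]
15 corner [0.0289 0.134 ]
30 corner [0.0166 0.1308]
45 corner [0.0057 0.1245]
62 corner [-0.0043  0.1143]
75 corner [-0.0097  0.1047]
85 corner [-0.0123  0.0967]
```

Converted, -10.3 cm is -0.103, -9.5 cm is -0.095.

{"api": "servo_tool", "payload": {"moves": [[0,0,-0.02,0],[0,0,-0.04,0],[0,0,-0.06,0],[0,0,-0.08,0],[0,0,-0.095,0],[0,0,-0.103,0],[0,0,-0.103,0],[0,0,-0.103,0]]}}

```text
time: 4.38
ee_pos: [0.5951, 0.2275, 0.1289]
tcp_rot: [-178.3, 0.1, 98.2]
wrist_force: [0.3, -0.6, 1.5]
opening: 0.0002
grasp_force: 0.0
```

Converted, -5.32 cm is -0.0532, -4.73 cm is -0.0473.

{"api": "servo_tool", "payload": {"moves": [[-0.0097,-0.0014,0,0],[-0.0176,-0.0026,0,0],[-0.0236,-0.0034,0,0],[-0.0295,-0.0043,0,0],[-0.0354,-0.0051,0,0],[-0.0414,-0.006,0,0],[-0.0473,-0.0069,0,0],[-0.0532,-0.0077,-0.001,0]]}}

```text
time: 5.05
ee_pos: [0.5431, 0.2203, 0.1295]
tcp_rot: [-178.5, 0.0, 98.2]
wrist_force: [5.3, 1.4, -0.9]
opening: 0.0002
grasp_force: 2.5
```

Converted, -2.75 cm is -0.0275, -2.5 cm is -0.025.

{"api": "servo_tool", "payload": {"moves": [[-0.006,-0.0009,-0.0015,0],[-0.011,-0.0016,-0.0035,0],[-0.015,-0.0022,-0.007,0],[-0.019,-0.0027,-0.0115,0],[-0.0225,-0.0032,-0.017,0],[-0.025,-0.0036,-0.022,0],[-0.0275,-0.004,-0.027,0],[-0.0275,-0.004,-0.027,0]]}}

```text
time: 5.72
ee_pos: [0.5133, 0.2155, 0.0985]
tcp_rot: [-178.1, 0.1, 98.3]
wrist_force: [-0.2, -0.7, -0.7]
opening: -0.0001
grasp_force: 0.0
```

```bash
python3 - <<'E'
from st import *
o=get_obs(); print(toB(o['ee_pos']).round(4),fb(o['wrist_force']).round(2))
crop('side',226,160,96,105,5.7,'pics/s2.png')
E
```

```text
[0.0018 0.1236 0.0985] [-0.29 -0.67 -0.67]
```

View pics/s2.png

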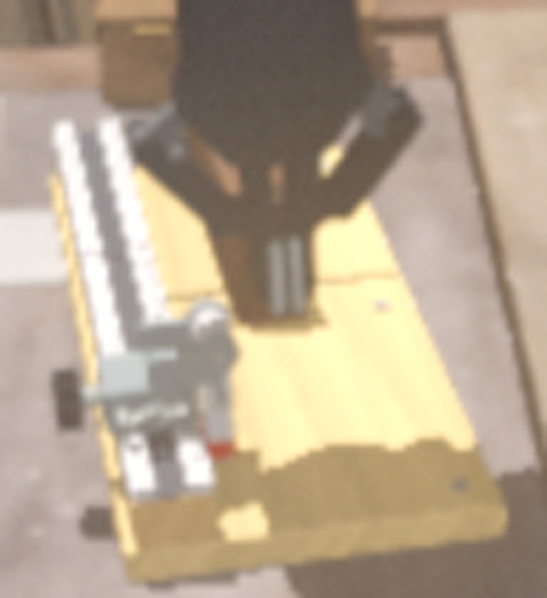

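The side view shows the arm down (red tip at (220,450)) and no force on the gripper. Next I'll bring the fingers in front of the batten, turned so that their flat side faces +x.

Converted, -20.36 cm is -0.2036, -19.5 cm is -0.195, 1.57 rad is 0.9995.

{"api": "servo_tool", "payload": {"moves": [[0,0,0.02,0],[-0.005,-0.005,0.03,0.0637],[-0.01,-0.025,0.03,0.1401],[-0.015,-0.05,0.03,0.2165],[-0.02,-0.075,0.03,0.2928],[-0.025,-0.1,0.03,0.3692],[-0.03,-0.125,0.03,0.4456],[-0.034,-0.15,0.03,0.522],[-0.036,-0.175,0.03,0.5984],[-0.038,-0.195,0.03,0.6748],[-0.038,-0.2036,0.03,0.7512],[-0.038,-0.2036,0.03,0.8276],[-0.038,-0.2036,0.03,0.904],[-0.038,-0.2036,0.02,0.9804],[-0.038,-0.2036,0,0.9995],[-0.038,-0.2036,-0.02,0.9995],[-0.038,-0.2036,-0.04,0.9995],[-0.038,-0.2036,-0.06,0.9995],[-0.038,-0.2036,-0.065,0.9995],[-0.038,-0.2036,-0.065,0.9995]]}}

```text
time: 7.48
ee_pos: [0.4756, 0.0122, 0.0342]
tcp_rot: [-178.3, -0.1, -171.8]
wrist_force: [-1.1, -0.3, 0.5]
opening: -0.0001
grasp_force: 0.0
```

```bash
cat > o.py <<'E'
from st import *
o=get_obs(); print(toB(o['ee_pos']).round(4),o['tcp_rot'].round(2),o['q'].round(1),fb(o['wrist_force']).round(2),fb(o['torque']).round(3))
E
python3 o.py
```

```text
[-0.0646 -0.0722  0.0342] [-1.7827e+02 -8.0000e-02 -1.7179e+02] [  2.5  -4.4 -21.2  73.1  -1.7  -5.7] [-1.14 -0.11  0.46] [0.026 0.073 0.02 ]
```

Converted, 5.2 cm is 0.052, 4.4 cm is 0.044.

{"api": "servo_tool", "payload": {"moves": [[0.005,0.0007,0,0],[0.01,0.0014,0,0],[0.015,0.0022,0,0],[0.02,0.0029,0,0],[0.023,0.0033,0,0],[0.026,0.0037,0,0],[0.029,0.0042,0,0],[0.032,0.0046,0,0],[0.035,0.005,0,0],[0.038,0.0055,0,0],[0.041,0.0059,0,0],[0.044,0.0063,0,0],[0.047,0.0068,0,0],[0.05,0.0072,0,0],[0.052,0.0075,0,0]]}}

```text
time: 8.73
ee_pos: [0.5289, 0.0198, 0.0353]
tcp_rot: [-178.3, 0.1, -171.8]
wrist_force: [-2.8, -0.3, 1.4]
opening: 0.0
grasp_force: 0.8
```

```bash
python3 o.py
```

```text
[-0.0108 -0.0723  0.0353] [-1.7825e+02  6.0000e-02 -1.7179e+02] [  3.1   2.8 -14.   73.   -1.7  -5.1] [-2.81  0.09  1.41] [0.029 0.455 0.003]
```

Converted, 0.6 cm is 0.006, 0.09 cm is 0.0009.

{"api": "servo_tool", "payload": {"moves": [[0.002,0.0003,0,0],[0.004,0.0006,0,0],[0.005,0.0007,0,0],[0.006,0.0009,0,0]]}}

```text
time: 9.07
ee_pos: [0.5345, 0.0207, 0.0353]
tcp_rot: [-178.3, 0.1, -171.8]
wrist_force: [-3.5, 0.1, 1.3]
opening: 0.0004
grasp_force: 0.8
```

Converted, 0.2 cm is 0.002, 0.15 cm is 0.0015.

{"api": "servo_tool", "payload": {"moves": [[0.001,0.0002,0,0],[0.0015,0.0002,0,0],[0.002,0.0003,0,0]]}}

```text
time: 9.32
ee_pos: [0.536, 0.0207, 0.0352]
tcp_rot: [-178.2, -0.0, -171.8]
wrist_force: [-6.9, -2.2, 3.8]
opening: -0.0002
grasp_force: 1.5
```

```bash
python3 o.py
```

```text
[-0.0036 -0.0724  0.0352] [-178.23   -0.   -171.79] [  3.2   3.8 -12.9  73.1  -1.8  -5.1] [-7.11 -1.19  3.79] [-0.214  1.4   -0.065]
```

Converted, 0.1 cm is 0.001, 0.05 cm is 0.0005.

{"api": "servo_tool", "payload": {"moves": [[0.0005,0.0001,0,0],[0.001,0.0002,0,0],[0.001,0.0002,0,0]]}}

```text
time: 9.57
ee_pos: [0.536, 0.0207, 0.0353]
tcp_rot: [-178.2, -0.1, -171.8]
wrist_force: [-11.6, -3.2, 6.3]
opening: 0.0001
grasp_force: 1.8
```

```bash
python3 o.py
```

```text
[-0.0036 -0.0724  0.0353] [-1.7823e+02 -1.1000e-01 -1.7180e+02] [  3.2   3.9 -12.8  73.2  -1.8  -5. ] [-11.99  -1.54   6.34] [-0.223  1.944 -0.026]
```

Converted, -10.7 cm is -0.107, -2.97 cm is -0.0297, -1.57 rad is -0.9995.

{"api": "servo_tool", "payload": {"moves": [[-0.01,-0.0014,0,0],[-0.0297,-0.0043,0.01,0],[-0.0297,-0.0043,0.04,0],[-0.0297,-0.0043,0.07,0],[-0.0297,-0.0043,0.1,-0.0318],[-0.02,-0.024,0.1,-0.1082],[-0.01,-0.044,0.1,-0.1846],[0,-0.064,0.1,-0.261],[0.01,-0.084,0.1,-0.3374],[0.02,-0.095,0.1,-0.4138],[0.03,-0.102,0.1,-0.4902],[0.04,-0.107,0.1,-0.5666],[0.0464,-0.107,0.1,-0.643],[0.0464,-0.107,0.1,-0.7194],[0.0464,-0.107,0.1,-0.7958],[0.0464,-0.107,0.1,-0.8722],[0.0464,-0.107,0.09,-0.9486],[0.0464,-0.107,0.07,-0.9995],[0.0464,-0.107,0.05,-0.9995],[0.0464,-0.107,0.05,-0.9995]]}}

```text
time: 11.23
ee_pos: [0.5821, -0.0856, 0.0815]
tcp_rot: [-178.0, -0.0, 98.3]
wrist_force: [-0.2, -0.8, -1.2]
opening: 0.0
grasp_force: 0.0
```

```bash
python3 o.py;  python3 -c "
from h import *
crop('top',240,165,145,90,5.5,'pics/t3.png')"
```

```text
[ 0.0268 -0.1842  0.0815] [-1.7801e+02 -3.0000e-02  9.8260e+01] [-8.1 11.8  1.2 81.2 -0.5 73.7] [-0.31 -0.8  -1.23] [0.041 0.037 0.006]
```

View pics/t3.png

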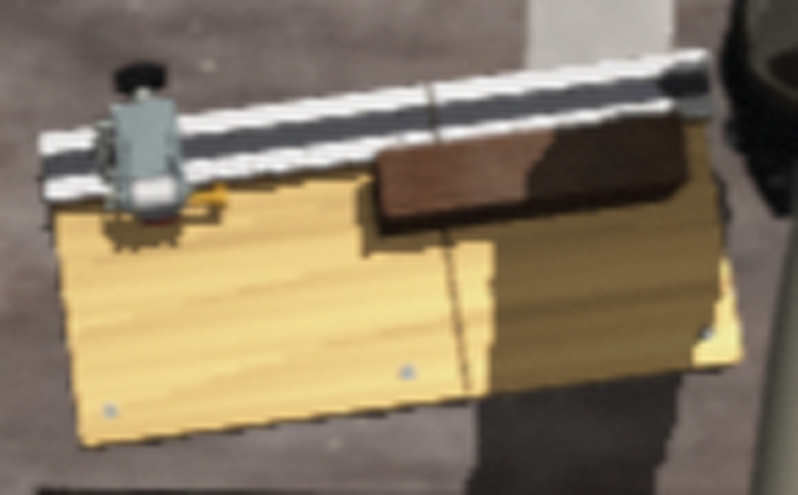

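The top view shows the batten parallel to the fence (far edge (375,155)–(685,112)), and the button face is at about (228,193).

Converted, -3.65 cm is -0.0365, 3.6 cm is 0.036.

{"api": "servo_tool", "payload": {"moves": [[0,0,-0.015,0],[0,0,-0.03,0],[0,0,-0.0365,0],[0,0,-0.0365,0],[-0.0007,0.005,-0.0365,0],[-0.0014,0.01,-0.0365,0],[-0.0022,0.015,-0.0365,0],[-0.0026,0.018,-0.0365,0],[-0.003,0.021,-0.0365,0],[-0.0035,0.024,-0.0365,0],[-0.0039,0.027,-0.0365,0],[-0.0043,0.03,-0.0365,0],[-0.0048,0.033,-0.0365,0],[-0.0052,0.036,-0.0365,0]]}}

```text
time: 12.5
ee_pos: [0.5791, -0.0501, 0.0495]
tcp_rot: [-178.3, 0.1, 98.2]
wrist_force: [0.7, -5.2, 6.1]
opening: -0.0
grasp_force: 2.7
```

```bash
python3 o.py
```

```text
[ 0.0289 -0.1487  0.0495] [-1.7832e+02  1.2000e-01  9.8230e+01] [-4.7 11.2 -3.1 77.3 -0.5 77.1] [-0.05 -5.27  6.08] [-0.895 -0.033  0.038]
```

Converted, 0.9 cm is 0.009, 0.05 cm is 0.0005.

{"api": "servo_tool", "payload": {"moves": [[0.0005,-0.005,0,0],[0,-0.005,0.005,0],[-0.001,-0.005,0.009,0],[-0.0012,-0.005,0.009,0]]}}

```text
time: 12.83
ee_pos: [0.5776, -0.0548, 0.0586]
tcp_rot: [-178.3, 0.0, 98.3]
wrist_force: [0.4, -0.8, 0.6]
opening: 0.0001
grasp_force: 0.0
```

```bash
python3 o.py
```

```text
[ 0.0267 -0.1532  0.0586] [-1.7829e+02  5.0000e-02  9.8250e+01] [-5.2 10.9 -2.5 78.3 -0.4 76.5] [ 0.27 -0.81  0.62] [-0.021 -0.019 -0.019]
```

Converted, 5.7 cm is 0.057, 5.2 cm is 0.052.

{"api": "servo_tool", "payload": {"moves": [[-0.0003,0.002,-0.004,0],[-0.0006,0.004,-0.004,0],[-0.001,0.007,-0.004,0],[-0.0014,0.01,-0.004,0],[-0.0019,0.013,-0.004,0],[-0.0023,0.016,-0.004,0],[-0.0028,0.019,-0.004,0],[-0.0032,0.022,-0.004,0],[-0.0036,0.025,-0.004,0],[-0.0041,0.028,-0.004,0],[-0.0045,0.031,-0.004,0],[-0.0049,0.034,-0.004,0],[-0.0054,0.037,-0.004,0],[-0.0058,0.04,-0.004,0],[-0.0062,0.043,-0.004,0],[-0.0067,0.046,-0.004,0],[-0.0071,0.049,-0.004,0],[-0.0075,0.052,-0.004,0],[-0.008,0.055,-0.004,0],[-0.0083,0.057,-0.004,0]]}}

```text
time: 14.5
ee_pos: [0.5691, 0.0025, 0.0538]
tcp_rot: [-178.3, 0.1, 98.3]
wrist_force: [-0.0, -0.7, -0.6]
opening: -0.0001
grasp_force: 0.6
```

```bash
python3 o.py;  python3 -c "
from h import *
crop('top',240,165,145,90,5.5,'pics/t4.png')"
```

```text
[ 0.0265 -0.0952  0.0538] [-1.7825e+02  6.0000e-02  9.8260e+01] [ 0.4  9.6 -4.5 77.6 -0.3 82.1] [-0.11 -0.73 -0.59] [-0.187 -0.052  0.005]
```

View pics/t4.png

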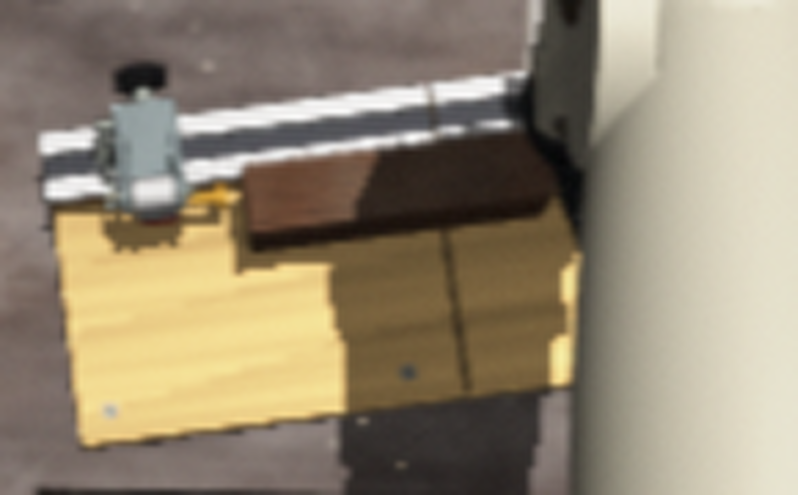

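The batten is still flush, and its end (u≈247) is within a few mm of the button face (u≈237). I'll creep in from here.

Converted, 0.35 cm is 0.0035, -0.05 cm is -0.0005.

{"api": "servo_tool", "payload": {"moves": [[-0.0001,0.001,0,0],[-0.0003,0.002,0,0],[-0.0004,0.003,0,0],[-0.0005,0.0035,0,0]]}}

```text
time: 14.93
ee_pos: [0.5688, 0.0056, 0.0539]
tcp_rot: [-178.3, 0.1, 98.2]
wrist_force: [0.9, -1.6, -0.7]
opening: 0.0001
grasp_force: 0.9
```

Converted, 0.2 cm is 0.002, 0.15 cm is 0.0015.

{"api": "servo_tool", "payload": {"moves": [[-0.0001,0.0005,0,0],[-0.0001,0.001,0,0],[-0.0002,0.0015,0,0],[-0.0003,0.002,0,0]]}}

```text
time: 15.27
ee_pos: [0.5684, 0.0076, 0.0539]
tcp_rot: [-178.3, 0.1, 98.3]
wrist_force: [-0.1, -1.8, 0.8]
opening: 0.0003
grasp_force: 1.1
```

Converted, 0.15 cm is 0.0015, 0.1 cm is 0.001.

{"api": "servo_tool", "payload": {"moves": [[-0.0001,0.0005,0,0],[-0.0001,0.001,0,0],[-0.0002,0.0015,0,0],[-0.0002,0.0015,0,0]]}}

```text
time: 15.6
ee_pos: [0.5682, 0.0092, 0.0539]
tcp_rot: [-178.3, 0.1, 98.3]
wrist_force: [-0.1, -2.0, 2.0]
opening: -0.0003
grasp_force: 1.0
```

{"api": "servo_tool", "payload": {"moves": [[-0.0001,0.0005,0,0],[-0.0001,0.001,0,0],[-0.0002,0.0015,0,0],[-0.0002,0.0015,0,0]]}}

```text
time: 15.93
ee_pos: [0.568, 0.0107, 0.0539]
tcp_rot: [-178.3, 0.1, 98.3]
wrist_force: [0.3, -1.5, 1.4]
opening: -0.0003
grasp_force: 1.2
```

Converted, 0.15 cm is 0.0015, 0.1 cm is 0.001.

{"api": "servo_tool", "payload": {"moves": [[-0.0001,0.0005,0,0],[-0.0001,0.001,0,0],[-0.0002,0.0015,0,0],[-0.0002,0.0015,0,0]]}}

```text
time: 16.27
ee_pos: [0.5679, 0.0115, 0.0539]
tcp_rot: [-178.3, 0.1, 98.2]
wrist_force: [0.8, -6.3, 1.9]
opening: 0.0001
grasp_force: 3.4
```

Converted, 0.1 cm is 0.001, 0.05 cm is 0.0005.

{"api": "servo_tool", "payload": {"moves": [[-0.0001,0.0005,0,0],[-0.0001,0.001,0,0],[-0.0001,0.001,0,0]]}}

```text
time: 16.52
ee_pos: [0.5679, 0.0117, 0.0539]
tcp_rot: [-178.3, 0.2, 98.2]
wrist_force: [1.5, -11.5, 2.5]
opening: -0.0001
grasp_force: 5.8
```

```bash
python3 o.py
```

```text
[ 0.0266 -0.0859  0.0539] [-178.26    0.24   98.2 ] [ 1.4  9.4 -4.7 77.6 -0.4 83.2] [ -0.19 -11.55   2.46] [-2.133  0.05   0.081]
```

Contact with the stop is felt at 11 N including drag, under the 14 N slip limit. I'll ease slightly and hold.

{"api": "servo_tool", "payload": {"moves": [[0,-0.0003,0,0],[0,-0.0003,0,0],[0,-0.0003,0,0],[0,-0.0003,0,0],[0,-0.0003,0,0],[0,-0.0003,0,0],[0,-0.0003,0,0],[0,-0.0003,0,0],[0,-0.0003,0,0],[0,-0.0003,0,0],[0,-0.0003,0,0],[0,-0.0003,0,0],[0,-0.0003,0,0],[0,-0.0003,0,0]]}}

```text
time: 17.68
ee_pos: [0.5679, 0.0117, 0.0539]
tcp_rot: [-178.3, 0.2, 98.2]
wrist_force: [1.5, -9.5, 1.6]
opening: -0.0001
grasp_force: 4.8
```

```bash
python3 o.py
```

```text
[ 0.0266 -0.0859  0.0539] [-178.26    0.19   98.21] [ 1.4  9.4 -4.7 77.6 -0.4 83.2] [ 0.14 -9.63  1.55] [-1.698  0.11   0.075]
```

Converted, -25 cm is -0.25, 0.72 cm is 0.0072.

{"api": "servo_tool", "payload": {"moves": [[0.0003,-0.002,0,0],[0.001,-0.007,0,0],[0.0029,-0.02,0,0],[0.0072,-0.05,0,0],[0.0072,-0.05,0.02,0],[0.0072,-0.05,0.05,0],[0.0072,-0.06,0.08,0],[0.0072,-0.08,0.11,0],[0.0072,-0.11,0.14,0],[0.0072,-0.14,0.16,0],[0.0072,-0.17,0.16,0],[0.0072,-0.2,0.16,0],[0.0072,-0.23,0.16,0],[0.0072,-0.25,0.16,0],[0.0072,-0.25,0.16,0]]}}

```text
time: 18.93
ee_pos: [0.5742, -0.2414, 0.2129]
tcp_rot: [-178.2, 0.1, 98.1]
wrist_force: [-0.7, 0.9, -0.6]
opening: 0.0001
grasp_force: 0.0
```

```bash
python3 o.py;  python3 -c "
from h import *
crop('top',240,165,145,90,5.5,'pics/t5.png'); crop('side',226,160,96,105,5.7,'pics/s5.png')"
```

```text
[-0.0034 -0.3373  0.2129] [-1.782e+02  6.000e-02  9.806e+01] [-22.4  16.6  21.4  96.3  -1.   59.6] [-0.57  0.95 -0.6 ] [-0.018 -0.05   0.007]
```

View pics/t5.png

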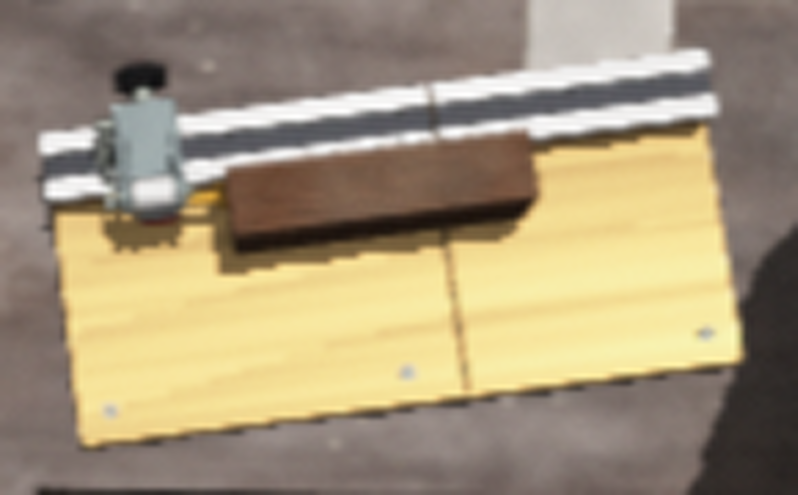

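View pics/s5.png

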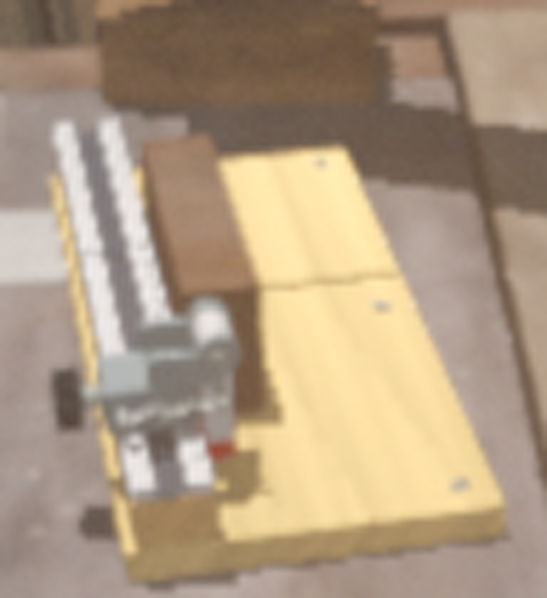

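```bash
python3 - <<'E' | tail -2
from fit import *
H=.07
A=fit('batten',[('top',T(228,171),(.0185,.08,.07)),('top',T(530,132),(.0185,-.08,.07)),('top',T(537,196),(-.0185,-.08,.07)),('top',T(236,236),(-.0185,.08,.07)),
 ('side',S(147,142),(.0185,-.08,.07)),('side',S(210,137),(-.0185,-.08,.07)),('side',S(257,287),(-.0185,.08,.07))],[.54,.09,.14,.018])
print(toB([A[0],A[1],A[3]]),A[2]-B[2])
E
```

```text
batten [0.5527 0.1009 0.1379 0.015 ] res [[-0.5, -0.8], [0.4, -0.4], [0.9, 0.6], [-0.4, 0.1], [-1.0, 0.1], [0.4, -0.2], [0.8, 0.3]]
[0.0244109  0.0045697  0.01501969] -0.005972307336264471
```

The fit puts the batten within about 2 mm of flush, which is at the noise level. A gentle touch on its near face will confirm it, since flush corresponds to finger x = -3.6 mm.

Converted, 33 cm is 0.33, 31.5 cm is 0.315, 1.57 rad is 0.9995.

{"api": "servo_tool", "payload": {"moves": [[-0.01,0.025,0,0.0764],[-0.02,0.05,0,0.1528],[-0.03,0.08,0,0.2292],[-0.04,0.11,0,0.3056],[-0.05,0.14,0,0.382],[-0.06,0.17,0,0.4584],[-0.07,0.2,0,0.5348],[-0.08,0.23,0,0.6112],[-0.09,0.26,0,0.6875],[-0.1,0.29,0,0.7639],[-0.105,0.315,0,0.8403],[-0.11,0.33,0,0.9167],[-0.11,0.33,0,0.9995],[-0.11,0.33,-0.03,0.9995],[-0.11,0.33,-0.06,0.9995],[-0.11,0.33,-0.09,0.9995],[-0.11,0.33,-0.12,0.9995],[-0.11,0.33,-0.12,0.9995]]}}

```text
time: 20.63
ee_pos: [0.4615, 0.0931, 0.0885]
tcp_rot: [-178.2, -0.4, -171.7]
wrist_force: [-0.6, 0.6, 0.3]
opening: 0.0001
grasp_force: 0.0
```

```bash
python3 o.py
```

```text
[-0.0669  0.0099  0.0885] [-178.24   -0.38 -171.68] [ 12.4  -5.7 -16.4  79.9  -1.7   4.1] [-0.52  0.65  0.28] [ 0.023  0.12  -0.06 ]
```

Converted, 5.6 cm is 0.056, -5.3 cm is -0.053.

{"api": "servo_tool", "payload": {"moves": [[0,0,-0.02,0],[0,0,-0.04,0],[0,0,-0.053,0],[0.005,0.0007,-0.053,0],[0.01,0.0014,-0.053,0],[0.017,0.0025,-0.053,0],[0.024,0.0035,-0.053,0],[0.031,0.0045,-0.053,0],[0.038,0.0055,-0.053,0],[0.044,0.0064,-0.053,0],[0.049,0.0071,-0.053,0],[0.053,0.0077,-0.053,0],[0.056,0.0081,-0.053,0],[0.056,0.0081,-0.053,0]]}}

```text
time: 21.8
ee_pos: [0.5212, 0.1009, 0.0406]
tcp_rot: [-178.3, 0.0, -171.8]
wrist_force: [-0.9, 0.7, -0.1]
opening: -0.0001
grasp_force: 0.0
```

```bash
python3 o.py
```

```text
[-0.0068  0.0091  0.0406] [-1.7825e+02  4.0000e-02 -1.7179e+02] [ 11.9   3.1 -13.   73.9  -1.7   3.7] [-0.77  0.79 -0.09] [ 0.041  0.079 -0.035]
```

Converted, 0.4 cm is 0.004, 0.3 cm is 0.003.

{"api": "servo_tool", "payload": {"moves": [[0.001,0.0002,0,0],[0.002,0.0003,0,0],[0.003,0.0004,0,0],[0.004,0.0006,0,0],[0.004,0.0006,0,0]]}}

```text
time: 22.22
ee_pos: [0.5243, 0.1015, 0.0408]
tcp_rot: [-178.3, -0.0, -171.8]
wrist_force: [-4.3, -0.9, 1.9]
opening: -0.0001
grasp_force: 0.6
```

```bash
python3 o.py
```

```text
[-0.0036  0.0092  0.0408] [-178.26   -0.   -171.78] [ 11.9   3.6 -12.5  74.   -1.7   3.7] [-4.41 -0.23  1.88] [ 0.05   0.722 -0.008]
```

The finger stalled at x = -3.6 mm, so the batten is flush. I'll withdraw.

Converted, 12 cm is 0.12, 9 cm is 0.09.

{"api": "servo_tool", "payload": {"moves": [[-0.003,-0.0004,0,0],[-0.01,-0.0014,0,0],[-0.03,-0.0043,0,0],[-0.05,-0.0072,0,0],[-0.05,-0.0072,0.03,0],[-0.05,-0.0072,0.06,0],[-0.05,-0.0072,0.09,0],[-0.05,-0.0072,0.12,0],[-0.05,-0.0072,0.12,0],[-0.05,-0.0072,0.12,0]]}}

```text
time: 23.05
ee_pos: [0.4756, 0.0945, 0.1626]
tcp_rot: [-178.3, 0.3, -171.8]
wrist_force: [0.2, -0.3, -0.1]
opening: -0.0001
grasp_force: 0.0
```

```bash
python3 - <<'E'
from st import *
o=get_obs(); print(o['ee_pos'],o['wrist_force'].round(1))
# end face: compare with pic t5
a=cv2.imread('pics/t5.png'); crop('top',240,165,145,90,5.5,'pics/t6.png'); b=cv2.imread('pics/t6.png')
d=cv2.absdiff(cv2.GaussianBlur(a,(0,0),5),cv2.GaussianBlur(b,(0,0),5)).max(2); print('diff at stop/batten left',d[60:260,60:330].max())
print(job_done())
E
```

```text
[0.47558833 0.09447686 0.16264404] [ 0.2 -0.3 -0.1]
diff at stop/batten left 207
the job is handed in; nothing more can be done
None
```

The job is handed in at about 23 s. The stop arm is down, and the batten was pressed on the button for over a second at about 10 N without shifting the stop. It was left flush against the fence, with the gripper clear. My final picture comparison came out inconclusive (large difference, probably the robot in view), so the end state rests on the earlier pictures and the felt contacts.

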